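Prop the test enclosure's sash and load its tray

TASK

Get the test enclosure ready for a run: push the clear sash up by its orange flange until its yellow pointer is level with the red mark, then slide the red-handled prop pin through both yellow lugs until its collar rests against the outer lug. With the sash propped, pull the tray well out, stand every green converter module (silver fins on top) flat on the tray's floor, and slide the tray fully home; leave the sash at the mark, the pin in, and the other things on the bench alone.

Things in the scene. Friction and masses are not known exactly. Their poses are not given: they have to be found in the camera images.
- sash (a joint): height of the clear vertical sash of the bench-top test enclosure, m: 0 fully down, 0.15 fully up, 0.12 = yellow pointer exactly level with the red mark. It is counterbalanced: it stays where it is left, and takes about 7 N to push up or down
- flange (a point): middle of the front lower edge of the orange lifting flange on the sash, to be pushed up from below. The flange is a shelf 35 mm deep, 10 mm thick, standing out from the sash towards the robot, 210 mm long (105 mm either side along y). Free space below it to the bench but for the tray's tongue. Enclosure axes: x into the enclosure, away from the robot; y along the sash, to the robot's left; z up
- pointer (a point): yellow pointer at the right-hand end (y-) of the sash as the robot sees it; it rides up with the sash
- mark (a point): red working-height band, 6 mm high, around the enclosure's right-hand post; an equal band is on the left-hand post
- bore_outer (a point): centre of the outer (y+) mouth of the bore in the outer of two yellow upright lugs left of the tray, where the pin enters, moving towards y-. Both bores: 16 mm diameter, coaxial along the enclosure's y, 150 mm above the bench, chamfered 2 mm on the y+ side. Lugs 12 mm thick, 36 mm wide, 170 mm high, 60 mm apart, centred 60 mm in front of the sash. Enclosure axes
- bore_inner (a point): centre of the far (y-) mouth of the inner lug's bore, 84 mm from bore_outer; enclosure axes. A dark steel stop arm of the sash, 25 mm wide, rides up and down in the gap between the lugs and blocks the pin until the sash is at the mark (its foot is then 16 mm above the bore axis)
- pin_grip (a point): centre of the red square handle (20 x 20 mm, 60 mm long) of the steel (about 150 g) prop pin. Pin axes: y along the pin, tip towards y-; z up as it lies. Handle to collar's shaft-side face 34 mm. It starts level in a black cradle, axis 50 mm above the bench; the cradle block under the handle is 14 mm wide and 40 mm high, so fingers can straddle it
- pin_tip (a point): tip of the pin, 142 mm from pin_grip; pin axes. The shaft is 12 mm in diameter and 108 mm long with a 9 mm taper at the tip; then comes a collar 28 mm in diameter and 4 mm thick, then the handle
- tray (a joint): how far the grey tray is pulled out of the enclosure towards the robot, m: 0 fully home, 0.2 fully out; stays where it is left, takes about 3 N
- tray_floor (a point): centre of the tray's inner floor, 8 mm above the bench; inside 100 mm (x) by 216 mm (y), walls 5 mm thick and 17 mm above the floor. Enclosure axes; it moves with the tray. The enclosure is roofed, 200 mm high, with its sash plane 60 mm in front of this point when the tray is home
- tray_knob (a point): centre of the red round knob (20 mm diameter, 35 mm high, its top 62 mm above the bench) at the front of the tray's tongue, 155 mm in front of tray_floor; it moves with the tray
- module1_c (a point): centre (half-way up) of converter module 1: green box 44 mm (x) x 34 mm (y) x 45 mm high with aluminium fins on top, about 140 g, standing on the bench; all modules look alike
- module2_c (a point): centre (half-way up) of converter module 2: green box 44 mm (x) x 34 mm (y) x 45 mm high with aluminium fins on top, about 140 g, standing on the bench; all modules look alike
- module3_c (a point): centre (half-way up) of converter module 3: green box 44 mm (x) x 34 mm (y) x 45 mm high with aluminium fins on top, about 140 g, standing on the bench; all modules look alike
- module4_c (a point): centre (half-way up) of converter module 4: green box 44 mm (x) x 34 mm (y) x 45 mm high with aluminium fins on top, about 140 g, standing on the bench; all modules look alike
- mug: bystander to be left alone: blue mug, 80 mm wide, 90 mm high; origin at its underside (middle)
- driver: bystander to be left alone: screwdriver with orange handle, lying; origin at its underside
- reel: bystander to be left alone: black and copper wire reel, 90 mm wide, 24 mm high, lying flat; origin at its underside (middle)
- spray: bystander to be left alone: spray can, 52 mm wide, 160 mm high; origin at its underside (middle)
- jar: bystander to be left alone: jar, 60 mm wide, 60 mm high; origin at its underside (middle)
- adapter: bystander to be left alone: black plug adapter, 70 x 40 x 28 mm; origin at its underside (middle)
Things that resemble listed ones, but are neither listed nor needed, are in the scene too. What is shaped like the part that bears module4_c but blue, brown or pink is not meant.

How it is judged:
By the outcome, as a careful person would: the job done as asked, in the order asked, and still so for the second after the job is handed in, with the robot touching nothing.
Of module1, module2, module3, module4 only 2 to 4 are there at a start; the rules pass over those that are not, and their reading is None.
At some moment in a run one of module1, module2, module3, module4 may be knocked a few centimetres aside while the robot is not near it.
It also fails if it takes over 210 s, if anything falls off the work surface, if the arm or the gripper's body presses on something with over 40 N, if the wrist force passes 120 N, or if a joint passes its speed limit or range.

ROBOT

A 6-joint arm with a two-finger parallel gripper is mounted at the origin on the work surface. World frame = base frame: x ahead of the robot, y to its left, z up, the work surface at z = 0. Lengths are in mm, angles in rad, forces in N, time in s.
With the tool pointing down it reaches from about 300 to 775 mm from the base axis. Payload 14.6 kg.
Tool frame: the origin (TCP) lies on the centre line of the jaws, within the pads' length; the fingertips stand 19 mm ahead of it and the grasp point (between the pads) is the TCP (bot.tip_reach is the distance from the TCP to the fingertips, in mm); z points along the fingers, y is the line along which they close (so a half turn about z gives the same grasp; the last joint's range is limited). The gripper opens to 85 mm and grips with 20 to 120 N. Pads are 22 mm wide; open, the fingers measure 114 mm over their backs; the gripper's body (76 mm by 85 mm) begins 54 mm behind the grasp point. The pads swing forward as they close: fully open they stand 13 mm farther back than shut.
Start: joints at [1.209, 0.3, 1.521, -0, 1.321, -0.067], TCP at [159.799, 526.264, 250.281] pointing down, gripper open.
Joint ranges: [-3.03, 3.03], [-0.79, 2.21], [0.23, 2.52], [-1.04, 4.18], [0, 3.07], [-2.55, 2.55]. Speed limits (rad/s): [2.22, 2.22, 2.57, 3.14, 3.14, 3.14].

INTERFACE

Orientations are given as a unit quaternion [w, x, y, z].
In Python, from rig import bot gives the robot as it stands. Calls block until the motion is done:
- bot.move_to(position, orientation): joint-space move of the TCP to a pose.
- bot.servo_line(position, attitude=None, speed=150, until_force=None): straight line of the TCP; attitude=None keeps the orientation; speed is the mean speed in mm/s. With until_force (N) it stops when the force on the tool has changed by that much, and returns True; else False.
- bot.move_joints(angles): joint-space move.
- bot.move_gripper(opening, grip_force=None): finger opening in mm; grip_force is the grip in N (None keeps the last); returns when the fingers have stopped.
- bot.dwell(seconds).
- bot.ik(position, orientation): joint angles nearest the present ones, or None.
- bot.read_state(): the state.
- bot.read_camera(name): name is "side" or "top"; returns a dict with "image" (420x560x3 uint8, blue, green, red), "depth" (420x560 float32, mm along the optical axis (not along the pixel's ray), 0 where there is no reading), "fovy" (degrees; the focal length in pixels is half the picture's height over the tangent of half this angle, whatever the lens; pixels are square), "cx", "cy" (the principal point, pixels), "k1" (the pictures are not rectified: a ray, as slopes to the right and down, at radius r is drawn at 1 + k1 r^2 times it, then the intrinsics apply), "eye" and "attitude" of the camera in the world. Camera axes: x right, y down, z forward; pixel columns grow to the right and rows downward; lengths in mm; the calibration is good to about 2 mm. A picture is of the moment at which its call begins.
A pose or a line that the arm cannot do raises bot.MotionError and nothing moves.
- bot.finish_job(): hands the job in; it is judged then, once.
The state is a dict: "clock": time; "joint_positions": joint angles; "qvel": joint speeds; "effort": joint torques, N m; "ee_pos": TCP position; "tool_rot": TCP orientation; "ft_force": force on the tool from outside, world axes, zero at the start; "moment": the same for the moment, N m; "grip_width": finger opening in mm; "grip_force": force on a finger pad.
Only numpy, scipy, OpenCV 4.12 (cv2) and the standard library are available. Lean on these libraries where they do the work, as an engineer would, in place of code of your own. Each camera call takes 0.05 s, during which the arm holds its last target. There are 200 camera calls.

## Working session

There is one attempt and no reset: what is moved stays moved. The work goes in short steps, each a Python script; the robot and the scene stay as the last script left them, time stands still between calls to the robot, and variables do not carry over. Pictures are saved under pics/ and viewed, at most 14 in all, crops included, and the job is handed in when it is done.

```bash
ls; mkdir -p pics; cat > h.py <<'E'
import numpy as np, cv2
from rig import bot
from scipy.spatial.transform import Rotation as R
def rot(q): return R.from_quat([q[1],q[2],q[3],q[0]])
def quat(r):
    x,y,z,w=r.as_quat(); return [w,x,y,z]
def snap(name,save=None):
    c=bot.read_camera(name)
    if save: cv2.imwrite('pics/'+save,c['image'])
    return c
def ray(c,u,v):
    h=c['image'].shape[0]; f=h/2/np.tan(np.radians(c['fovy'])/2)
    d=np.array([(u-c['cx'])/f,(v-c['cy'])/f]); s=d.copy()
    for _ in range(30): s=d/(1+c['k1']*(s@s))
    return np.array(c['eye'],float), rot(c['attitude']), np.array([s[0],s[1],1.])
def onz(c,u,v,z):
    e,r,s=ray(c,u,v); d=r.apply(s); return e+d*(z-e[2])/d[2]
def dep(c,u,v,k=1):
    e,r,s=ray(c,u,v); p=c['depth'][int(v)-k:int(v)+k+1,int(u)-k:int(u)+k+1]; p=p[p>0]
    return e+r.apply(s*np.median(p)) if len(p) else None
def cloud(c):
    h,w=c['depth'].shape; f=h/2/np.tan(np.radians(c['fovy'])/2)
    u,v=np.meshgrid(np.arange(w),np.arange(h)); d=np.stack([(u-c['cx'])/f,(v-c['cy'])/f],-1); s=d.copy()
    for _ in range(30): s=d/(1+c['k1']*(s**2).sum(-1,keepdims=True))
    P=np.concatenate([s,np.ones((h,w,1))],-1)*c['depth'][...,None]
    W=rot(c['attitude']).apply(P.reshape(-1,3)).reshape(h,w,3)+np.array(c['eye'])
    W[c['depth']<=0]=np.nan; return W
E
python3 - <<'E'
from h import *
for n in('side','top'):
    c=snap(n,n+'0.png'); print({k:v for k,v in c.items() if k not in('image','depth')}, (c['depth']>0).mean())
E
```

```text
pics
{'fovy': 56.7826827945903, 'cx': 283.6124645045416, 'cy': 212.12777715721927, 'k1': 0.004261851366948892, 'eye': array([185.97559354, 853.12257689, 890.56812037]), 'attitude': array([ 0.07951622, -0.16769436,  0.87302481, -0.45098056])} 0.995922619047619
{'fovy': 46.841970318551944, 'cx': 279.04606594598215, 'cy': 201.96258515826705, 'k1': -0.01894814564030248, 'eye': array([ 372.16299459,  -45.62591275, 1660.74516466]), 'attitude': array([-0.04573847,  0.710965  , -0.70065451,  0.03898741])} 0.9959438775510204
```

View pics/side0.png

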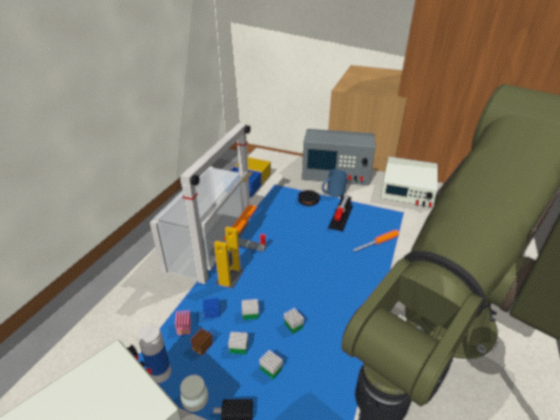

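View pics/top0.png

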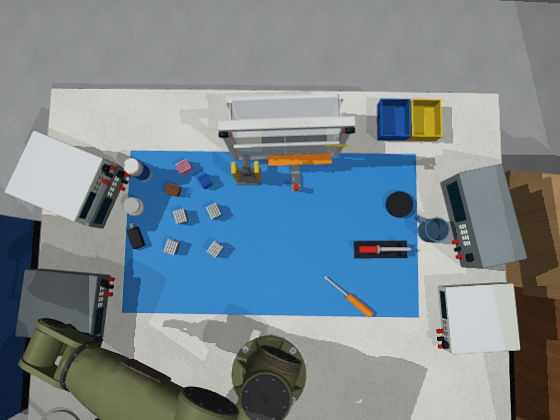

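The two views show the enclosure at top (225–350, 95–180) with the orange flange at (300,160), the yellow lugs at (245,172) and the knob at (296,187). The pin is in its cradle at (369,249). Four white-topped blocks are at (213,211), (180,216), (172,247) and (215,249). In the side view at (250,309), (293,320), (238,342) and (270,364) these have green sides. The blue, brown and pink blocks are decoys. I'll confirm with a crop and measure.

```bash
python3 - <<'E'
from h import *
s=snap('side');t=snap('top')
a=cv2.resize(s['image'][290:390,160:320],None,fx=2.5,fy=2.5,interpolation=cv2.INTER_CUBIC)
b=cv2.resize(s['image'][170:290,160:320],None,fx=2.5,fy=2.5,interpolation=cv2.INTER_CUBIC)
e=cv2.resize(t['image'][85:270,210:430],(400,336),interpolation=cv2.INTER_CUBIC)
cv=np.zeros((560,800,3),np.uint8);cv[:250,:400]=a;cv[250:550,:400]=b;cv[:336,400:]=e
cv2.imwrite('pics/crop1.png',cv)
W={'side':cloud(s),'top':cloud(t)}
def blobs(n,c,name,lo,hi,mina=8):
    hsv=cv2.cvtColor(c['image'],cv2.COLOR_BGR2HSV)
    m=cv2.inRange(hsv,lo,hi)
    k,l,st,ce=cv2.connectedComponentsWithStats(m)
    for i in range(1,k):
        if st[i,4]>=mina:
            P=W[n][l==i]; P=P[np.isfinite(P[:,0])]
            if len(P) and 150<np.median(P[:,0])<800 and abs(np.median(P[:,1]))<600:
                print(n,name,ce[i].round(1),st[i,4],'med',np.median(P,0).round(),'lo',np.percentile(P,3,0).round(),'hi',np.percentile(P,97,0).round())
for n,c in(('side',s),('top',t)):
    blobs(n,c,'red',(0,170,120),(6,255,255),4); blobs(n,c,'red2',(174,170,120),(180,255,255),4)
    blobs(n,c,'orange',(7,170,120),(18,255,255),20)
    blobs(n,c,'yellow',(20,140,100),(32,255,255),6)
    blobs(n,c,'green',(45,100,50),(85,255,255),6)
# module tops
P=W['top']; m=((P[...,2]>38)&(P[...,2]<75)&(P[...,0]<520)&(P[...,0]>250)&(P[...,1]>60)&(P[...,1]<420)).astype(np.uint8)
k,l,st,ce=cv2.connectedComponentsWithStats(m)
for i in range(1,k):
    if st[i,4]>40:
        Q=P[l==i]; r=cv2.minAreaRect(Q[:,:2].astype(np.float32)); print('blk',ce[i].round(),st[i,4],np.median(Q[:,2]).round(),np.round(r[0]),np.round(r[1]),round(r[2],1), t['image'][l==i].mean(0).round())
E
```

```text
side red [338.3 214. ] 56 med [ 413. -306.   56.] lo [ 405. -337.   42.] hi [ 421. -290.   61.]
side red [262.5 239.8] 13 med [614. -72.  49.] lo [612. -76.  35.] hi [617. -69.  59.]
side red [148.5 371. ] 4 med [606. 520. 154.] lo [604. 519. 153.] hi [608. 521. 155.]
side red2 [335.8 212.5] 6 med [ 423. -309.   55.] lo [ 420. -384.   12.] hi [ 437. -299.   62.]
side red2 [262.5 238.4] 19 med [617. -75.  52.] lo [609. -84.  38.] hi [622. -71.  61.]
side red2 [149.2 370.5] 4 med [605. 518. 154.] lo [604. 517. 151.] hi [609. 519. 155.]
side orange [243.6 218.2] 228 med [ 702. -110.   88.] lo [ 686. -186.   84.] hi [719. -46.  92.]
side orange [386.6 236.4] 106 med [ 227. -289.   19.] lo [ 198. -328.   12.] hi [ 255. -255.   25.]
side yellow [226.6 255.2] 925 med [657. 118. 104.] lo [641.  44.  12.] hi [679. 127. 168.]
side green [250.1 316.3] 56 med [528. 210.  13.] lo [511. 200.   4.] hi [544. 220.  21.]
side green [293.2 327.4] 58 med [397. 202.  15.] lo [383. 190.   6.] hi [429. 213.  21.]
side green [237.2 350.8] 62 med [511. 324.  13.] lo [491. 318.   5.] hi [529. 331.  20.]
side 
[... 937 characters left out ...]
-335.   17.] hi [ 258. -264.   32.]
top yellow [413.5 140. ] 10 med [ 793. -490.   18.] lo [ 792. -506.   14.] hi [ 794. -476.   21.]
top yellow [336.  145.5] 33 med [ 724. -206.  208.] lo [ 721. -229.  139.] hi [ 739. -168.  214.]
top yellow [233.6 167.9] 48 med [658. 114. 169.] lo [643. 109. 142.] hi [675. 120. 176.]
top yellow [256.2 167.6] 48 med [663.  43. 169.] lo [647.  37.   4.] hi [684.  60. 175.]
top yellow [235.3 176.5] 6 med [643. 116.  95.] lo [642. 111.  70.] hi [644. 118. 116.]
blk [180. 218.] 50 45.0 [507. 300.] [24. 38.] 2.7 [157. 159. 157.]
blk [170. 246.] 98 45.0 [413. 330.] [36. 43.] 74.4 [164. 165. 164.]
blk [215. 248.] 84 46.0 [408. 183.] [34. 44.] 55.0 [166. 168. 163.]
```

View pics/crop1.png

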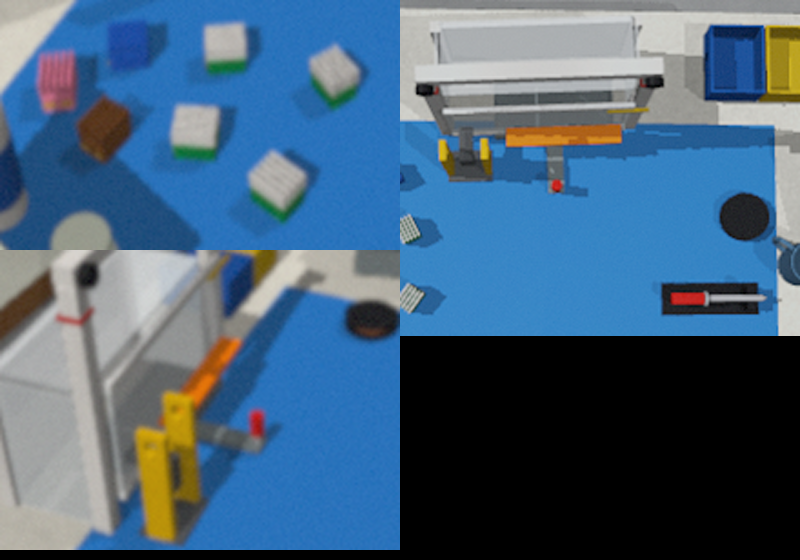

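The crop confirms it: green sides at side (250,309), (293,320), (238,342) and (270,364) are the modules. Blue (212,308), brown (202,342) and pink (183,322) are decoys. Next, exact geometry of the enclosure, and reachability.

```bash
python3 - <<'E'
from h import *
s=snap('side');t=snap('top'); W={'side':cloud(s),'top':cloud(t)}
def pr(n,c,name,lo,hi,box,cond=lambda P:P[:,2]>-99):
    hsv=cv2.cvtColor(c['image'],cv2.COLOR_BGR2HSV); m=cv2.inRange(hsv,lo,hi); m2=np.zeros_like(m); x0,y0,x1,y1=box; m2[y0:y1,x0:x1]=m[y0:y1,x0:x1]
    v,u=np.nonzero(m2); P=W[n][m2>0]; P=P[np.isfinite(P[:,0])]; P=P[cond(P)]
    if len(P)<3: print(n,name,'few',len(P)); return
    r=cv2.minAreaRect(P[:,:2].astype(np.float32))
    print(n,name,'px',u.mean().round(1),v.mean().round(1),len(P),'med',np.median(P,0).round(1),'lo',P.min(0).round(),'hi',P.max(0).round(),'rect',np.round(r[0],1),np.round(r[1],1),round(r[2],1))
O=((7,150,100),(18,255,255)); Y=((20,130,80),(34,255,255))
pr('top',t,'flange',*O,(255,145,345,175),lambda P:P[:,2]>80)
pr('side',s,'flange',*O,(210,190,265,240),lambda P:P[:,2]>80)
for n,c in(('top',t),('side',s)):
  b=(225,155,270,190) if n=='top' else (205,215,245,290)
  pr(n,c,'outer top',*Y,b,lambda P:(P[:,1]>80)&(P[:,2]>164)); pr(n,c,'inner top',*Y,b,lambda P:(P[:,1]<80)&(P[:,2]>164))
pr('top',t,'pointer',*Y,(320,138,352,152)); pr('side',s,'pointer',*Y,(235,140,262,200))
for n,c in(('top',t),('side',s)):
  for nm,b in(('L',(180,190,205,205)),('R',(233,148,252,164))) if n=='side' else (('L',(215,105,240,150)),('R',(335,105,360,150))):
    pr(n,c,'mark'+nm,(0,90,80),(9,255,255),b); pr(n,c,'mark2'+nm,(170,90,80),(180,255,255),b)
for u,v in((194,225),(193,180),(205,268),(243,150),(231,135),(349,135)):
  print(u,v,dep(s,u,v),dep(t,u,v))
# pin shaft
P=W['top'];m=(P[...,2]>45)&(P[...,2]<75)&(P[...,0]>385)&(P[...,0]<440)&(P[...,1]<-260)&(P[...,1]>-520)
Q=P[m];r=cv2.fitLine(Q[:,:2].astype(np.float32),cv2.DIST_HUBER,0,.01,.01).ravel();print('pin line',r,Q.min(0),Q.max(0))
# ik test
fx=R.from_matrix(np.c_[[0,0,-1],[0,1,0],[1,0,0]])
for p in((690,-160,60),(690,-160,200),(600,-160,60)):
  for a in (0,np.pi/2,-np.pi/2):
    print(p,a,bot.ik(p,quat(fx*R.from_euler('z',a))))
print(bot.read_state()['tool_rot'])
E
```

```text
top flange px 299.4 159.2 616 med [704.3 -96.   91. ] lo [ 684. -198.   81.] hi [725.   6. 102.] rect [704.5 -95.9] [ 33.6 204.8] 2.5
side flange px 243.2 218.6 249 med [ 702.1 -106.3   88.4] lo [ 645. -198.   80.] hi [721.  42. 167.] rect [699.5 -72.7] [ 61.5 245.6] 11.4
top outer top px 245.1 171.2 41 med [659.3 114.8 170.5] lo [642. 109. 165.] hi [675. 120. 179.] rect [658.9 114.2] [33.3  9.9] 2.5
top inner top px 245.1 171.2 40 med [659.8  43.4 170.9] lo [645.  37. 164.] hi [680.  47. 176.] rect [662.7  42.2] [35. 10.] 0.8
side outer top px 226.7 255.6 45 med [657.4 120.  167.5] lo [642. 113. 164.] hi [677. 127. 170.] rect [659.8 120. ] [35.6 13.5] 3.9
side inner top px 226.7 255.6 41 med [661.   49.  167.7] lo [645.  41. 165.] hi [680.  56. 170.] rect [662.6  48.8] [14.5 35.3] 89.7
top pointer px 335.9 145.5 34 med [ 724.2 -204.1  207.2] lo [ 721. -232.  133.] hi [ 740. -166.  219.] rect [ 727.7 -198.3] [16.7 66. ] 8.1
side pointer px 254.2 163.9 161 med [ 873.  -563.9   41.5] lo [ 795. -573.    9.] hi [ 922. -466.   71.] rect [ 852.6 -522.5] [ 98.5 128.2] 83.1
top markL px 229.
[... 1267 characters left out ...]
90, -160, 60) 1.5707963267948966 None
(690, -160, 60) -1.5707963267948966 [-0.40653754  0.90921942  1.7892293   2.69687886  1.16599715  0.18552418]
(690, -160, 200) 0 [-0.40653754  0.59574722  1.86042392  2.63406366  0.95033929  1.88351843]
(690, -160, 200) 1.5707963267948966 None
(690, -160, 200) -1.5707963267948966 [-0.40653754  0.59574722  1.86042392  2.63406366  0.95033929  0.3127221 ]
(600, -160, 60) 0 [-0.49410722  0.85061265  2.00622995  2.63013268  1.32088533  1.70872865]
(600, -160, 60) 1.5707963267948966 None
(600, -160, 60) -1.5707963267948966 [-0.49410722  0.85061265  2.00622995  2.63013268  1.32088533  0.13793232]
[-3.80534307e-05  1.46852756e-01  9.89158345e-01 -1.88564289e-04]
```

```bash
cat >> h.py <<'E'
YAW=0.0436
EX=np.array([np.cos(YAW),np.sin(YAW),0]); EY=np.array([-np.sin(YAW),np.cos(YAW),0])
def st(m=''):
    s=bot.read_state(); print(m,'t',round(s['clock'],1),'p',np.round(s['ee_pos'],1),'F',np.round(s['ft_force'],1),'g',round(s['grip_width'],1),round(s['grip_force'],1)); return s
E
python3 - <<'E'
from h import *
# horizontal tool, 20 deg nose down, jaws across y
q=R.from_euler('z',YAW)*R.from_euler('y',np.radians(20))*R.from_matrix(np.c_[[0,0,-1],[0,1,0],[1,0,0]])
Q=quat(q)
F=np.array([704.5,-95,0]); P=F-55*EY-15*EX   # flange front edge +~3mm
for z,b in((330,200),(55,110),(55,0)): print(bot.ik(P-b*EX+[0,0,z],Q))
bot.move_gripper(0)
bot.move_to(P-200*EX+[0,0,330],Q)
bot.move_to(P-110*EX+[0,0,100],Q); st('pre')
bot.servo_line(P-110*EX+[0,0,52],speed=80,until_force=15); st('low')
print(bot.servo_line(P+[0,0,52],speed=80,until_force=8)); st('under')
print(bot.servo_line(P+[0,0,85],speed=15,until_force=4)); st('contact')
E
```

```text
None
[-0.50913136  0.65509909  2.06699331  2.44609994  0.87875188  1.85223208]
[-0.39392879  0.76084551  1.79823621  2.49058766  0.71686981  1.93345513]Traceback (most recent call last):
  File "<stdin>", line 8, in <module>
rig.MotionError: the arm cannot take that pose within its joint ranges
```

```bash
python3 - <<'E'
from h import *
q=R.from_euler('z',YAW)*R.from_euler('y',np.radians(20))*R.from_matrix(np.c_[[0,0,-1],[0,1,0],[1,0,0]])
Q=quat(q); D=[0,0,1,0]
F=np.array([704.5,-95,0]); P=F-55*EY-15*EX
print(bot.ik([430,-150,300],D),bot.ik(P-110*EX+[0,0,150],Q))
bot.move_to([430,-150,300],D)
bot.move_to(P-110*EX+[0,0,150],Q); st('pre')
bot.servo_line(P-110*EX+[0,0,52],speed=80,until_force=15); st('low')
print(bot.servo_line(P+[0,0,52],speed=80,until_force=8)); st('under')
print(bot.servo_line(P+[0,0,85],speed=15,until_force=4)); st('contact')
snap('side','side1.png');snap('top','top1.png')
E
```

```text
[-4.16092121e-01  4.86836475e-02  1.69920925e+00 -4.44089210e-16
  1.39369976e+00 -1.98688845e+00] [-0.50913136  0.40887923  2.092034    2.29538621  0.719331    2.06723241]
pre t 7.0 p [ 582.1 -155.4  150.2] F [ 1.1  0.8 -0.6] g -0.4 0.0
low t 8.4 p [ 582.2 -155.5   52.5] F [ 1.1 -0.5  0.3] g -0.1 0.0
False
under t 9.9 p [ 691.6 -150.7   51.8] F [0.1 0.2 0.5] g 0.1 0.0
True
contact t 11.2 p [ 691.6 -150.5   69.6] F [ 0.1 -0.3  0.9] g -0.0 0.0
```

View pics/side1.png

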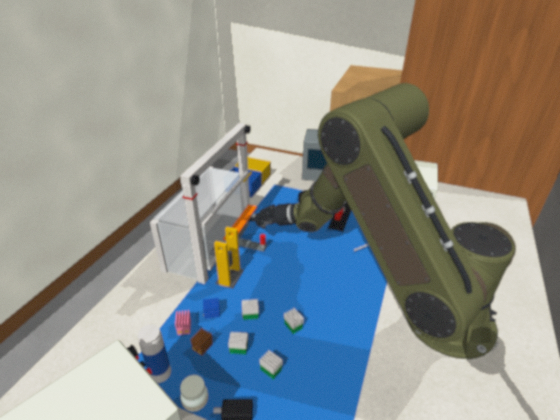

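The side view shows the fingers under the flange at (255,215), and the right post and mark at (243,156) are unobstructed. Lift 112 mm, then measure.

```bash
python3 - <<'E'
from h import *
p=np.array(bot.read_state()['ee_pos']); p[:2]=(691.6,-150.5)
print(bot.servo_line([p[0],p[1],69.6+112],speed=40,until_force=30)); st('up')
s=snap('side');t=snap('top')
a=cv2.resize(s['image'][140:230,175:275],(600,540),interpolation=cv2.INTER_CUBIC)
cv2.imwrite('pics/crop2.png',a)
W=cloud(t)
m=cv2.inRange(cv2.cvtColor(t['image'],cv2.COLOR_BGR2HSV),(7,150,100),(18,255,255)); m[:130]=0;m[180:]=0;m[:,:255]=0;m[:,345:]=0
P=W[m>0];print('flange z top cam',np.nanmedian(P,0),len(P))
E
```

```text
False
up t 14.2 p [ 691.6 -150.4  182.2] F [-6.3  0.4 -5.5] g 0.1 3.7
flange z top cam [704.81290657 -95.22504157 203.36701975] 752
```

View pics/crop2.png

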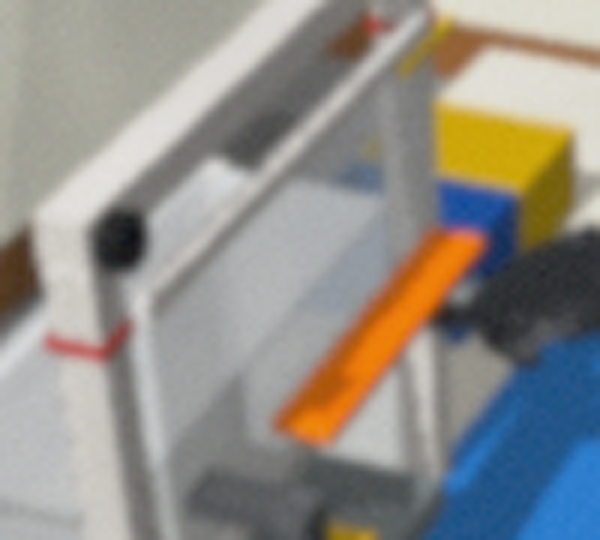

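Pointer yellow at side px about (247,147), right mark at (237,144), left mark at (190,197). Compare the heights in the same camera.

```bash
cat > lev.py <<'E'
from h import *
def level(N=6):
    out={'ptr':[],'mR':[],'mL':[]}
    for _ in range(N):
        s=snap('side'); W=cloud(s); h=cv2.cvtColor(s['image'],cv2.COLOR_BGR2HSV)
        red=cv2.inRange(h,(0,80,70),(9,255,255))|cv2.inRange(h,(172,80,70),(180,255,255)); ye=cv2.inRange(h,(20,90,80),(34,255,255))
        for k,m,b in(('ptr',ye,(232,125,258,168)),('mR',red,(228,130,246,165)),('mL',red,(180,185,202,208))):
            x0,y0,x1,y1=b; M=np.zeros_like(m);M[y0:y1,x0:x1]=m[y0:y1,x0:x1]
            v,u=np.nonzero(M); P=W[M>0]
            ok=(P[:,0]>690)&(P[:,0]<775)&(P[:,2]>180)&(P[:,2]<350)
            for a,bq,p in zip(u[ok],v[ok],P[ok]): out[k].append([a,bq,*p])
    return {k:np.array(v) for k,v in out.items()}
E
python3 - <<'E'
from lev import *
o=level()
for k,v in o.items():
    print(k,len(v)); 
    if len(v): print(np.median(v,0).round(1),v.min(0).round(1),v.max(0).round(1),v.mean(0).round(1))
t=snap('top');print(dep(t,336,145))
W=cloud(t);h=cv2.cvtColor(t['image'],cv2.COLOR_BGR2HSV);m=cv2.inRange(h,(20,110,80),(34,255,255));m[:120]=0;m[160:]=0;m[:,:315]=0;m[:,365:]=0
v,u=np.nonzero(m);P=W[m>0];print('top ptr',u.mean(),v.mean(),np.nanmedian(P,0),np.nanmin(P,0),np.nanmax(P,0))
E
```

```text
ptr 204
[ 247.   148.   723.4 -203.7  317.7] [ 242.   143.   718.1 -231.7  221.4] [ 250.   167.   740.2 -157.4  323.3] [ 246.1  150.   725.8 -201.3  303. ]
mR 38
[ 237.   144.   760.  -202.4  318.4] [ 236.   143.   752.4 -207.9  311.4] [ 238.   145.   766.3 -196.8  323.7] [ 236.9  144.1  759.8 -202.8  318.2]
mL 189
[190.  197.  723.7 140.  319.7] [183.  194.  717.4 117.  314.6] [195.  199.  747.  144.9 324.1] [189.5 197.2 727.9 136.5 319.5]
[ 726.77822149 -202.77623077  201.05288525]
top ptr 340.2142857142857 136.07142857142858 [ 723.49328088 -203.92561664  320.53109154] [ 719.75666898 -273.30834016    1.33049131] [ 815.38916749 -166.25995616  327.14849009]
```

```bash
python3 - <<'E'
from lev import *
o=level(10)
p=o['ptr'];p=p[p[:,4]>300]
print('ptr',len(p),p[:,2:].mean(0).round(2),np.percentile(p[:,4],[5,25,50,75,95]).round(1),'y',np.percentile(p[:,3],[2,98]).round(),'x',np.percentile(p[:,2],[2,98]).round())
l=o['mL'];
for nm,q in(('L all',l),('L front',l[l[:,2]<724]),('L side',l[l[:,2]>728]),('R',o['mR'])): print(nm,len(q),q[:,2:].mean(0).round(2),np.percentile(q[:,4],[5,50,95]).round(1))
s=snap('side')
cv2.imwrite('pics/crop3.png',np.hstack([cv2.resize(s['image'][130:170,225:265],(400,400),interpolation=cv2.INTER_NEAREST),cv2.resize(s['image'][180:220,170:210],(400,400),interpolation=cv2.INTER_NEAREST)]))
E
```

```text
ptr 277 [ 723.08 -196.53  318.1 ] [314.7 316.7 318.5 319.6 321. ] y [-228. -161.] x [719. 730.]
L all 313 [727.71 136.45 319.4 ] [315.9 319.8 322.1]
L front 159 [720.16 132.07 319.39] [316.1 319.8 322. ]
L side 129 [737.35 141.   319.61] [315.9 319.8 322.3]
R 67 [ 759.61 -202.8   318.46] [313.6 318.8 323. ]
```

View pics/crop3.png

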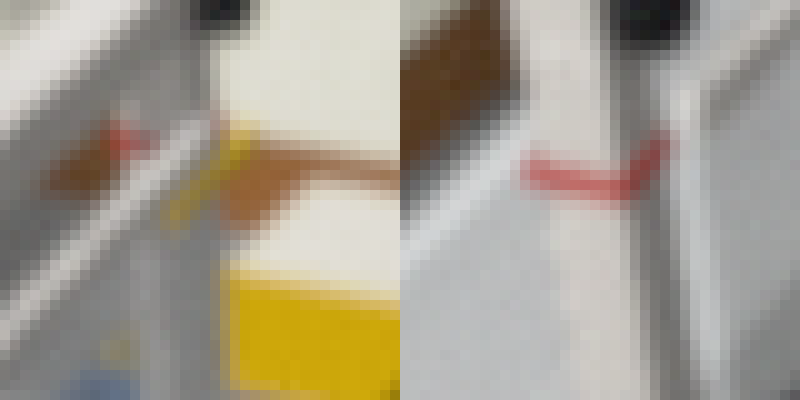

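Pointer reads 318.1 and the mark 318.5–319.4. With its top face visible the pointer reads slightly high, so I raise it another 1.3 mm, then back off and fetch the pin.

```bash
cat >> h.py <<'E'
def down(yaw): return quat(R.from_euler('z',yaw)*R.from_euler('y',np.pi))
E
python3 - <<'E'
from lev import *
bot.servo_line([691.6,-150.5,183.5],speed=5); st('set')
bot.servo_line([691.6,-150.5,160],speed=60)
p=np.array([691.6,-150.5,160]); bot.servo_line(p-150*EX,speed=150)
o=level(6);p=o['ptr'];p=p[p[:,4]>300];print('ptr',p[:,4].mean(),'L',o['mL'][:,4].mean(),'R',o['mR'][:,4].mean())
H=np.array([414.3,-320,0]); q=down(0.0173+np.pi/2)
bot.move_to(H+[0,0,220],q); print(np.round(bot.read_state()['joint_positions'],2))
bot.move_gripper(60)
s=snap('side');t=snap('top')
for n,c in(('s',s),('t',t)):
    h=cv2.cvtColor(c['image'],cv2.COLOR_BGR2HSV);m=cv2.inRange(h,(0,170,110),(6,255,255))|cv2.inRange(h,(174,170,110),(180,255,255));W=cloud(c)
    M=(m>0)&(abs(W[...,0]-414)<30)&(abs(W[...,1]+320)<50)&(W[...,2]>50);P=W[M];print(n,len(P),*( [np.nanmin(P,0).round(),np.nanmax(P,0).round(),np.nanmedian(P,0).round(1)] if len(P) else []))
for c in((220.,-100),):pass
print(bot.ik(np.array([651.7,289.8,150]),down(YAW+np.pi/2)))
E
```

```text
set t 15.8 p [ 691.6 -150.4  184.1] F [-6.9 -0.1 -5. ] g -0.1 3.7
ptr 320.1899908716994 L 319.4593086674682 R 318.09215115373325
[-0.73  0.27  1.63  0.    1.24  2.4 ]
s 50 [ 404. -341.   51.] [ 424. -291.   61.] [ 413.2 -313.    56.5]
t 10 [ 398. -333.   54.] [ 423. -286.  340.] [ 417.8 -293.8   60.7]
None
```

```bash
python3 - <<'E'
from h import *
H=np.array([414,-319.5,0]); q=down(0.0173-np.pi/2); qi=down(YAW-np.pi/2)
M=np.array([659.2,123,0]); pre=M+170*EY
print(bot.ik(pre+[0,0,150],qi))
bot.move_to(H+[0,0,180],q); bot.servo_line(H+[0,0,80],speed=150,until_force=15)
print(bot.servo_line(H+[0,0,50.5],speed=40,until_force=12)); st('at')
bot.move_gripper(10,60); st('grip')
print(bot.servo_line(H+[0,0,60],speed=30)); bot.servo_line(H+[0,0,260],speed=150); st('lift')
bot.move_to([480,-50,330],qi); bot.move_to(pre+[-60,0,290],qi); bot.move_to(pre+[0,0,200],qi);bot.servo_line(pre+[0,0,150],speed=60); st('pre')
s=snap('side','side4.png');t=snap('top')
cv2.imwrite('pics/crop4.png',np.hstack([cv2.resize(s['image'][200:330,180:310],(400,400),interpolation=cv2.INTER_CUBIC),cv2.resize(t['image'][110:220,150:260],(400,400),interpolation=cv2.INTER_CUBIC)]))
E
```

```text
[ 3.71014357e-01  7.57130067e-01  1.07163827e+00 -4.44089210e-16
  1.31282432e+00  3.27414357e-01]
False
at t 24.7 p [ 414.1 -319.6   50.7] F [-0.2  0.6  0.1] g 60.1 0.0
grip t 25.2 p [ 414.2 -319.6   50.8] F [-0.   1.2  4.5] g 18.8 58.9
False
lift t 27.1 p [ 413.8 -319.3  259.2] F [-0.3  0.6 -1.8] g 19.5 58.5
pre t 31.1 p [652.  292.9 150.5] F [-0.2  0.5 -2. ] g 19.7 58.6
```

View pics/crop4.png

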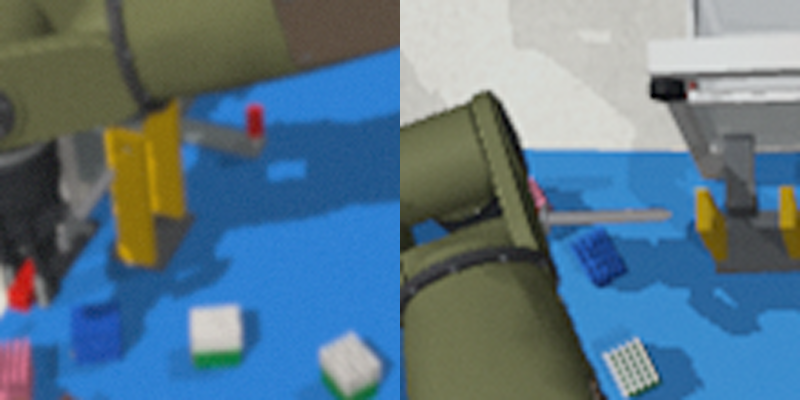

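The pin is held, with its shaft at top px about (300–334, 169) pointing at the lugs, and it lines up closely. Check the line numerically.

```bash
python3 - <<'E'
from h import *
sh=[];lo=[];li=[]
for _ in range(5):
    t=snap('top');W=cloud(t);h=cv2.cvtColor(t['image'],cv2.COLOR_BGR2HSV)
    M=(W[...,2]>125)&(W[...,2]<180)&(W[...,1]>150)&(W[...,1]<245)&(W[...,0]>630)&(W[...,0]<680)&(h[...,1]<90)
    for v,u in zip(*np.nonzero(M)): sh.append(np.r_[onz(t,u,v,152),W[v,u,2]])
    y=cv2.inRange(h,(20,110,80),(34,255,255))>0
    for L,c in((lo,W[...,1]>85),(li,W[...,1]<75)):
        K=y&(W[...,2]>160)&(W[...,2]<182)&(abs(W[...,0]-660)<35)&(abs(W[...,1]-80)<60)&c
        for v,u in zip(*np.nonzero(K)): L.append(onz(t,u,v,170))
sh=np.array(sh);lo=np.array(lo);li=np.array(li)
print(len(sh),'z',np.median(sh[:,3])); a=np.polyfit(sh[:,1],sh[:,0],1);print('shaft line',a,'tip y',np.percentile(sh[:,1],2),'x at 118,45:',np.polyval(a,[118,45]))
for L in(lo,li): print(len(L),'lug',L.mean(0),cv2.minAreaRect(L[:,:2].astype(np.float32)))
st()
E
```

```text
460 z 154.22014341739634
shaft line [-2.65540030e-02  6.61039368e+02] tip y 152.94958778222605 x at 118,45: [657.90599564 659.84443786]
208 lug [657.55930784 114.25717757 170.        ] ((658.221435546875, 114.07473754882812), (35.09145736694336, 9.401778221130371), 1.5476768016815186)
203 lug [659.9585103   42.50370919 170.        ] ((660.7594604492188, 42.140201568603516), (31.846323013305664, 9.38843059539795), 1.2147084474563599)
 t 31.4 p [651.8 292.9 150.2] F [-0.  -0.4 -1. ] g 19.0 58.6
```

```bash
python3 - <<'E'
from h import *
p=np.array([659.2,123,150])+170*EY
print(bot.servo_line(p-60*EY,speed=30,until_force=8)); st('entry')
E
```

```text
False
entry t 33.6 p [654.4 233.  150. ] F [-0.7  0.7 -1.6] g 18.9 58.6
```

```bash
python3 - <<'E'
from h import *
p=np.array([659.2,123,150])+170*EY
print(bot.servo_line(p-148*EY,speed=30,until_force=9)); st('in')
s=snap('side');t=snap('top')
cv2.imwrite('pics/crop5.png',np.hstack([cv2.resize(s['image'][200:330,180:310],(400,400),interpolation=cv2.INTER_CUBIC),cv2.resize(t['image'][110:220,190:300],(400,400),interpolation=cv2.INTER_CUBIC)]))
E
```

```text
True
in t 35.7 p [657.4 161.4 149.6] F [ 0.9  1.9 -0.3] g 19.0 58.8
```

View pics/crop5.png

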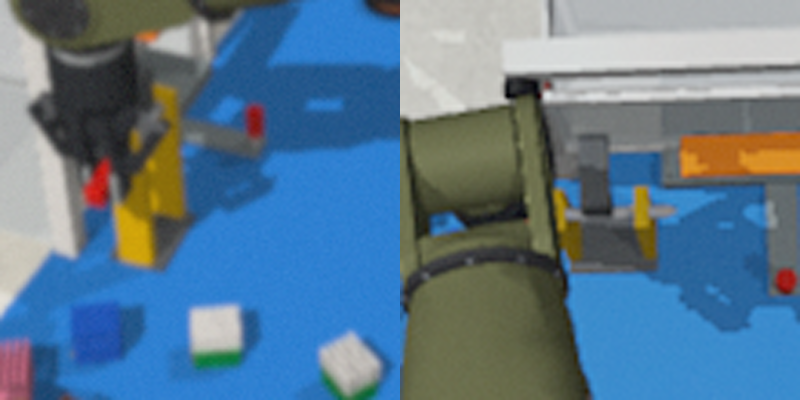

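The pin passes through both lugs, with its tip past the inner lug at top crop (670,210). Press again to confirm collar seating, then release.

```bash
python3 - <<'E'
from h import *
p=np.array(bot.read_state()['ee_pos']); p[2]=150
print(bot.servo_line(p-12*EY,speed=10,until_force=14)); st('press')
bot.dwell(.3);st()
bot.move_gripper(45); st('open')
q=np.array(bot.read_state()['ee_pos']); bot.servo_line(q+[0,0,110],speed=120); 
bot.move_to([480,100,330],down(-np.pi/2)); bot.move_to([430,-80,280],down(0));
s=snap('side');t=snap('top')
cv2.imwrite('pics/crop6.png',np.hstack([cv2.resize(s['image'][140:290,170:320],(400,400),interpolation=cv2.INTER_CUBIC),cv2.resize(t['image'][110:220,210:320],(400,400),interpolation=cv2.INTER_CUBIC)]))
from lev import level
o=level(6);p=o['ptr'];p=p[p[:,4]>300];print('ptr',p[:,4].mean(),'L',o['mL'][:,4].mean(),'R',o['mR'][:,4].mean())
for n,c in(('s',s),('t',t)):
    h=cv2.cvtColor(c['image'],cv2.COLOR_BGR2HSV);m=cv2.inRange(h,(0,150,90),(6,255,255))|cv2.inRange(h,(174,150,90),(180,255,255));W=cloud(c)
    for nm,x,y in(('pin',657,160),('knob',616,-80)):
        M=(m>0)&(abs(W[...,0]-x)<30)&(abs(W[...,1]-y)<50);P=W[M];P=P[P[:,2]>35];print(n,nm,len(P),*([np.nanmin(P,0).round(),np.nanmax(P,0).round(),np.nanmedian(P,0).round(1)] if len(P) else []))
E
```

```text
True
press t 36.2 p [657.1 161.4 148.9] F [1.2 0.8 3.5] g 19.1 59.2
 t 36.5 p [657.1 161.4 148.8] F [ 1.2 -0.5  4.8] g 19.2 59.4
open t 36.9 p [656.7 161.5 148.2] F [ 0.4 -0.4 -0.3] g 45.2 0.0
ptr 320.27572301108285 L 319.4488690908993 R 318.38440186708283
s pin 138 [644. 133. 140.] [669. 191. 159.] [654.1 167.3 153.3]
s knob 29 [609. -83.  38.] [621. -69.  61.] [615.7 -74.8  51.4]
t pin 108 [647. 129. 142.] [666. 184. 164.] [655.4 157.6 156.4]
t knob 26 [610. -91.  38.] [627. -78.  71.] [615.6 -84.6  61.1]
```

View pics/crop6.png

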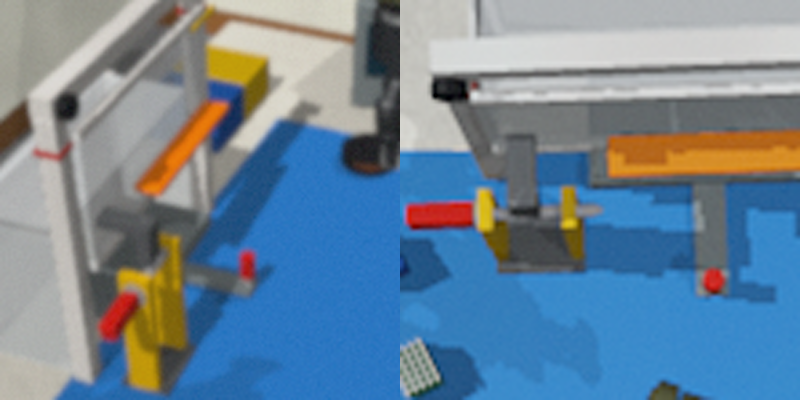

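The picture shows the pin through both lugs with the collar at the outer lug, and the sash is still at the mark. To be sure it is seated, nudge the handle's end with closed fingers.

```bash
python3 - <<'E'
from h import *
qi=down(YAW-np.pi/2); p=np.array([657.2,161.4,146])
bot.move_to([480,100,330],qi); bot.move_gripper(0)
a=p+75*EY
bot.move_to(a+[-20,0,290],qi); bot.servo_line(a,attitude=qi,speed=120,until_force=15); st('beh')
print(bot.servo_line(p+33*EY,speed=12,until_force=6)); st('c1')
print(bot.servo_line(p+33*EY,speed=6,until_force=14)); st('c2')
q=np.array(bot.read_state()['ee_pos']); bot.servo_line(q+25*EY,speed=80); bot.servo_line(q+25*EY+[0,0,130],speed=150)
bot.move_to([480,100,330],qi)
hp=[];lg=[]
for _ in range(4):
    s=snap('side');W=cloud(s);h=cv2.cvtColor(s['image'],cv2.COLOR_BGR2HSV)
    m=(cv2.inRange(h,(0,150,90),(6,255,255))|cv2.inRange(h,(174,150,90),(180,255,255)))>0
    M=m&(abs(W[...,0]-657)<30)&(abs(W[...,1]-160)<50)&(W[...,2]>130);hp.append(W[M])
    M=(cv2.inRange(h,(20,130,80),(34,255,255))>0)&(abs(W[...,0]-657)<30)&(W[...,1]>90)&(W[...,1]<140)&(W[...,2]>100)&(W[...,2]<150);lg.append(W[M])
hp=np.vstack(hp);lg=np.vstack(lg);print(np.percentile(hp[:,1],[1,5,50,95,99]),np.percentile(lg[:,1],[5,50,95]))
E
```

```text
beh t 46.6 p [654.1 236.4 146.5] F [-0.2  0.3 -0.5] g -0.1 0.0
True
c1 t 49.4 p [655.5 199.2 145.8] F [0.2 3.3 1.7] g 0.1 1.4
True
c2 t 49.8 p [655.4 199.2 145.9] F [-0.5  3.1  1.5] g -0.2 1.6
[133.9338768  136.7948026  166.89619693 189.16677279 190.87359587] [114.11936272 123.89749232 126.78831088]
```

The handle didn't budge against the push, so the collar is seated. Now the tray: grip the knob and pull it 190 mm.

```bash
python3 - <<'E'
from h import *
q=down(YAW); K=np.array([616,-79.5,0])
bot.move_gripper(60)
bot.move_to(K-30*EX+[0,0,200],q)
bot.servo_line(K+[0,0,90],speed=150,until_force=15); print(bot.servo_line(K+[0,0,52],speed=50,until_force=10)); st('at')
bot.move_gripper(10,40); st('grip')
print(bot.servo_line(K-190*EX+[0,0,52],speed=80,until_force=30)); st('out')
bot.move_gripper(60); q0=np.array(bot.read_state()['ee_pos'])
bot.servo_line(q0+[0,0,110],speed=150); bot.move_to([360,-230,330],down(0))
s=snap('side');t=snap('top','top7.png');W=cloud(t)
for n,c in(('s',s),('t',t)):
    h=cv2.cvtColor(c['image'],cv2.COLOR_BGR2HSV);m=(cv2.inRange(h,(0,150,90),(6,255,255))|cv2.inRange(h,(174,150,90),(180,255,255)))>0;w=cloud(c)
    M=m&(abs(w[...,0]-426)<40)&(abs(w[...,1]+88)<40);P=w[M];P=P[P[:,2]>35];print(n,'knob',len(P),*([np.nanmedian(P,0).round(1)] if len(P) else []))
cv2.imwrite('pics/crop7.png',cv2.resize(t['image'][120:280,140:340],(800,600),interpolation=cv2.INTER_CUBIC))
E
```

```text
False
at t 56.5 p [616.2 -79.5  52.3] F [-0.1  1.3  0. ] g 59.7 0.0
grip t 56.9 p [616.4 -82.   52.7] F [  0.6 -17.3   0.8] g 18.5 41.0
True
out t 59.0 p [431.6 -91.   52.7] F [ 4.2 -4.1 -2.9] g 19.0 42.6
s knob 32 [432.7 -81.2  52.8]
t knob 22 [432.9 -93.3  60.7]
```

View pics/crop7.png

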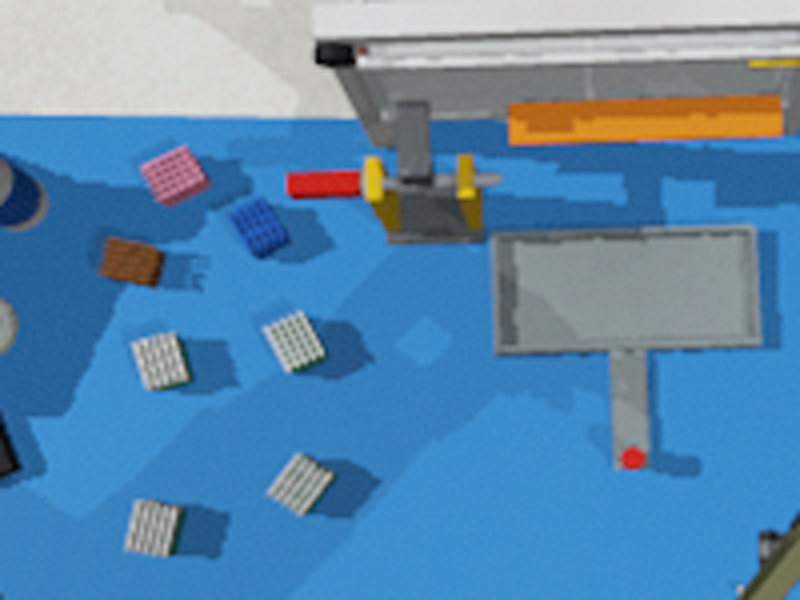

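The tray is out, with its floor around top px (297,194), and all four modules are undisturbed. Next, measure module poses in both cameras: white tops cast onto z=45 and the tray's outline.

```bash
cat > mods.py <<'E'
from h import *
def modules(cams=('side','top')):
    res={}
    for n in cams:
        c=snap(n); h=cv2.cvtColor(c['image'],cv2.COLOR_BGR2HSV); W=cloud(c)
        M=((W[...,2]>34)&(W[...,2]<62)&(W[...,0]>330)&(W[...,0]<600)&(W[...,1]>100)&(W[...,1]<460)&(h[...,1]<70)&(h[...,2]>100)).astype(np.uint8)
        M=cv2.morphologyEx(M,cv2.MORPH_CLOSE,np.ones((3,3),np.uint8))
        k,l,st_,ce=cv2.connectedComponentsWithStats(M); L=[]
        for i in range(1,k):
            if st_[i,4]<35: continue
            big=cv2.resize((l==i).astype(np.float32),None,fx=4,fy=4,interpolation=cv2.INTER_LINEAR)>.5
            cn=max(cv2.findContours(big.astype(np.uint8),cv2.RETR_EXTERNAL,cv2.CHAIN_APPROX_NONE)[0],key=len)[:,0]
            pts=np.array([onz(c,(u+.5)/4-.5,(v+.5)/4-.5,45)[:2] for u,v in cn],np.float32)
            (x,y),(a,b),th=cv2.minAreaRect(pts)
            if a<b: a,b,th=b,a,th-90
            L.append([x,y,a,b,(th+90)%180-90,*ce[i]])   # th: direction of long (44) side
        res[n]=np.array(L)
    return res
E
python3 - <<'E'
from mods import *
np.set_printoptions(suppress=True,precision=1)
for i in range(2):
    r=modules()
    for k,v in r.items(): print(k);print(v)
t=snap('top')
for u,v in((493,235),(753,228),(762,345),(498,354)): print(onz(t,140+u/4-.4,120+v*160/600-.4,25))
E
```

```text
side
[[532.2 201.2  45.1  44.3 -63.6 249.6 305.8]
 [404.9 193.2  50.5  40.4 -35.9 293.2 317.1]
 [513.4 312.7  46.4  43.6  17.8 237.6 339.2]
 [365.  313.5  47.7  41.7 -11.3 291.6 358.5]
 [547.3 448.7  57.   21.  -10.4 196.2 379.5]]
top
[[548.5 447.9  53.7  33.    2.9 136.5 205.1]
 [535.1 190.1  43.8  35.5  28.  213.7 210.5]
 [516.1 303.2  46.1  36.7  16.3 179.8 215.6]
 [407.8 183.1  45.   36.8 -34.2 214.7 248.5]
 [366.9 304.7  45.   37.5 -10.5 177.7 260.4]]
side
[[533.  200.7  44.5  43.3  24.5 249.5 305.6]
 [404.9 192.9  50.4  39.9 -35.9 293.2 317.1]
 [513.1 313.4  46.1  41.6  21.9 237.6 339.2]
 [364.6 313.9  48.1  42.1 -10.6 291.7 358.6]
 [548.5 448.8  59.   21.6  -9.2 196.3 379.5]]
top
[[548.3 447.9  53.8  33.    2.9 136.8 205.6]
 [535.1 190.1  43.8  35.5  28.  213.7 210.5]
 [516.1 303.2  46.1  36.7  16.3 179.8 215.5]
 [408.  182.9  44.6  37.8 -32.4 214.7 248.5]
 [367.1 305.2  44.9  37.6 -12.1 177.7 260.3]]
[636.1  27.9  25. ]
[ 645.6 -194.    25. ]
[ 538.7 -202.    25. ]
[527.3  21.6  25. ]
```

Note that one module has been knocked from (413,330) to (367,304), so I'll re-measure before each grasp. The top view reads about 3 mm low in y, as the knob showed. First module now.

```bash
cat > place.py <<'E'
from mods import *
T=np.array([586.7,-83,0]); PARK=[400,-200,330]
def go(k, near):
    """place the module nearest `near` into the tray slot k mm along EY"""
    v=modules(('top',))['top']; v=v[(v[:,2]>38)&(v[:,2]<51)&(v[:,3]>29)&(v[:,3]<43)&(v[:,1]<400)]
    print(v.round(1))
    m=v[np.argmin(np.hypot(*(v[:,:2]-near).T))]
    p=np.array([m[0]-1,m[1]+3.5,0]); q=down(np.radians(m[4]-90)); qt=down(YAW-np.pi/2)
    bot.move_gripper(75); bot.move_to(p+[0,0,200],q); bot.servo_line(p+[0,0,75],speed=200,until_force=15)
    if bot.servo_line(p+[0,0,26],speed=60,until_force=8): st('HIT'); return
    bot.move_gripper(30,40); s=st('grip')
    if not 40<s['grip_width']<48: print('BAD WIDTH'); bot.move_gripper(75); bot.servo_line(p+[0,0,200]); return
    bot.servo_line(p+[0,0,205],speed=200)
    d=T+k*EY; bot.move_to(d+[0,0,205],qt); bot.servo_line(d+[0,0,65],speed=150)
    print(bot.servo_line(d+[0,0,33.5],speed=30,until_force=6)); st('down')
    bot.move_gripper(57); x=np.array(bot.read_state()['ee_pos']); bot.servo_line(x+[0,0,150],speed=200)
E
python3 - <<'E'
from place import *
go(-75,[408,183]); bot.move_to(PARK,down(-np.pi/2)); st()
t=snap('top');s=snap('side')
cv2.imwrite('pics/crop8.png',np.hstack([cv2.resize(t['image'][140:260,150:350],(500,300),interpolation=cv2.INTER_CUBIC),cv2.resize(s['image'][190:290,200:300],(300,300),interpolation=cv2.INTER_CUBIC)]))
E
```

```text
[[535.1 190.1  43.8  35.5  28.  213.7 210.5]
 [515.9 303.2  46.4  36.7  16.3 179.9 215.6]
 [408.  182.9  44.6  37.8 -32.4 214.7 248.5]
 [367.2 304.6  45.7  37.5 -10.4 177.7 260.2]]
grip t 66.8 p [407.2 186.5  26.5] F [-2.3 -0.5  5.2] g 43.7 40.6
True
down t 71.3 p [ 590.1 -157.9   34.5] F [0.  0.8 4.7] g 43.9 41.1
 t 73.5 p [ 400.5 -199.9  329. ] F [-0.3 -0.5 -0.7] g 56.9 0.0
```

View pics/crop8.png

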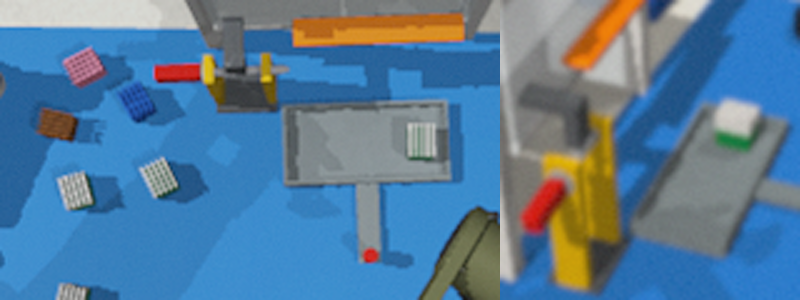

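Module 1 stands flat in the tray at top crop (421,140), central across the tray. Place the remaining three.

```bash
python3 - <<'E'
from place import *
for k,near in((-25,[367,304]),(25,[535,190]),(75,[516,303])):
    go(k,near); bot.move_to(PARK,down(-np.pi/2))
st()
t=snap('top');s=snap('side')
cv2.imwrite('pics/crop9.png',np.hstack([cv2.resize(t['image'][140:260,150:350],(500,300),interpolation=cv2.INTER_CUBIC),cv2.resize(s['image'][190:290,200:300],(300,300),interpolation=cv2.INTER_CUBIC)]))
E
```

```text
[[535.1 190.1  43.8  35.5  28.  213.7 210.5]
 [515.2 303.   47.8  36.7  16.3 179.8 215.7]
 [367.2 304.6  45.7  37.4 -10.5 177.8 260.3]]
grip t 78.0 p [366.4 308.2  26.4] F [-1.   0.   5.4] g 43.3 41.1
True
down t 82.8 p [ 587.9 -107.9   34.4] F [0.2 0.9 4.6] g 43.3 41.3
[[535.1 190.1  43.8  35.5  28.  213.7 210.4]
 [516.1 303.2  46.1  36.7  16.3 179.8 215.6]]
grip t 89.0 p [534.4 193.7  26.5] F [ 0.3 -0.3  4. ] g 43.8 41.3
True
down t 93.1 p [585.6 -58.   34.5] F [1.  0.3 5.2] g 43.4 41.5
[[516.1 303.2  46.1  36.7  16.3 179.8 215.6]]
grip t 99.8 p [515.3 306.8  26.5] F [-0.1  0.5  4.1] g 43.5 41.4
True
down t 104.1 p [583.6  -8.   34.5] F [0.1 0.4 4.5] g 43.2 41.5
 t 106.5 p [ 400.5 -199.6  329.2] F [ 0.5  0.4 -0.7] g 57.0 0.0
```

View pics/crop9.png

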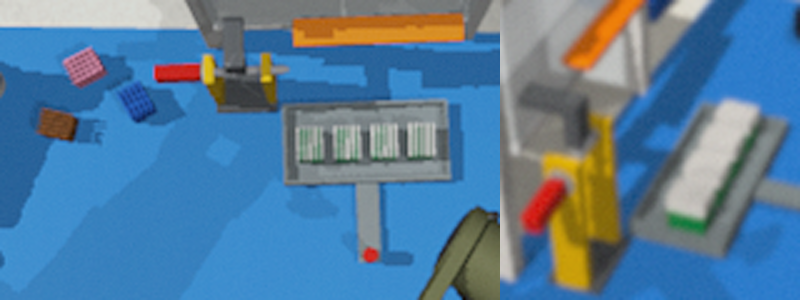

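All four stand upright in the tray. Push the tray home with closed fingers against the front of the knob.

```bash
python3 - <<'E'
from h import *
q=down(YAW); K=np.array([432,-89.5,48])
bot.move_gripper(0)
a=K-45*EX; bot.move_to(a+[0,0,150],q); bot.servo_line(a,speed=150,until_force=15)
print(bot.servo_line(K-18*EX,speed=30,until_force=3)); st('touch')
print(bot.servo_line(K+160*EX,speed=50,until_force=18)); st('near')
x=np.array(bot.read_state()['ee_pos']); print(bot.servo_line(x+40*EX,speed=15,until_force=18)); st('home')
E
```

```text
False
touch t 110.6 p [413.9 -90.3  47.9] F [ 0.4 -0.4  0.1] g 0.2 0.0
False
near t 114.3 p [591.8 -82.6  48. ] F [-2.2  0.5 -1.5] g -0.1 0.9
True
home t 115.8 p [613.4 -81.5  47.4] F [ 0.9 -0.4 -0. ] g 0.1 0.0
```

```bash
python3 - <<'E'
from lev import *
x=np.array(bot.read_state()['ee_pos']); print(bot.servo_line(x+15*EX,speed=8,until_force=22)); st('home2')
bot.servo_line(x-40*EX,speed=60); bot.servo_line(x-40*EX+[0,0,120],speed=150); bot.move_to([400,-150,330],down(0)); bot.dwell(.5)
o=level(6);p=o['ptr'];p=p[p[:,4]>300];print('ptr',p[:,4].mean(),'L',o['mL'][:,4].mean(),'R',o['mR'][:,4].mean())
t=snap('top');s=snap('side')
for n,c in(('s',s),('t',t)):
    h=cv2.cvtColor(c['image'],cv2.COLOR_BGR2HSV);m=(cv2.inRange(h,(0,150,90),(6,255,255))|cv2.inRange(h,(174,150,90),(180,255,255)))>0;w=cloud(c)
    for nm,X,Y in(('pin',657,160),('knob',632,-80)):
        M=m&(abs(w[...,0]-X)<35)&(abs(w[...,1]-Y)<50);P=w[M];P=P[P[:,2]>35];print(n,nm,len(P),np.nanmin(P,0).round(),np.nanmax(P,0).round(),np.nanmedian(P,0).round(1))
cv2.imwrite('pics/crop10.png',np.hstack([cv2.resize(t['image'][80:200,200:370],(425,300),interpolation=cv2.INTER_CUBIC),cv2.resize(s['image'][140:290,140:290],(300,300),interpolation=cv2.INTER_CUBIC)]))
E
```

```text
True
home2 t 116.5 p [613.3 -81.2  46.5] F [ 0.1  0.2 -0.7] g -0.0 0.1
ptr 320.23308329240655 L 319.48779751586073 R 318.3459767379382
s pin 140 [646. 132. 140.] [669. 191. 157.] [653.7 167.3 153.5]
s knob 25 [623. -85.  36.] [639. -66.  63.] [630.6 -72.1  51.3]
t pin 108 [647. 129. 141.] [666. 184. 165.] [655.5 156.9 156.5]
t knob 25 [625. -91.  37.] [643. -78.  66.] [632.6 -84.4  59.6]
```

View pics/crop10.png

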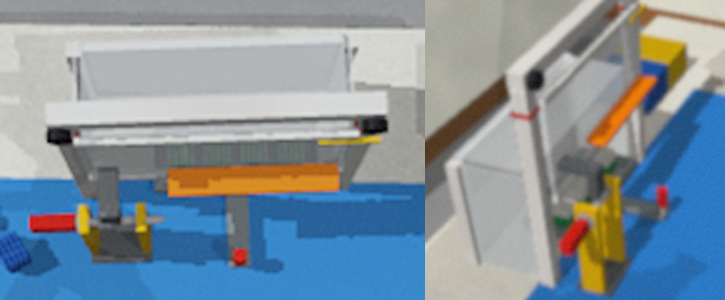

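The tray is at its home stop: the knob moved exactly 200 mm from the out stop to x≈632. The modules are visible inside, the pin is in, and the pointer is level with the mark. Handing in.

```bash
python3 -c "
from h import *
print(bot.finish_job())"
```

```text
the job is handed in; nothing more can be done
None
```

I handed the job in after about 120 s, with no verdict returned: the sash is at the mark (pointer within about 1–2 mm by camera), the pin is seated through both lugs, all four green modules are in the tray, the tray is fully home, and I touched none of the other things on the bench.

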